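# Hang the cutlery caddy on its two-pin stand

### The arm

A 6-joint arm with a two-finger parallel gripper is mounted at the origin on a cart in front of the work surface, level with it; the furniture and walls round the work are solid. World frame = base frame: x ahead of the robot, y to its left, z up, the work surface at z = 0. Lengths are in m, angles in rad, forces in N, time in s.
With the tool pointing down it reaches from about 0.3 to 0.875 m from the base axis. Payload 4.2 kg.
Tool frame: the origin (TCP) lies on the centre line of the jaws, within the pads' length; the fingertips stand 8 mm ahead of it and the grasp point (between the pads) lies 11 mm behind it; z points along the fingers, x is the direction in which the jaws open and shut, and the axes are right-handed (so a half turn about z gives the same grasp; the last joint's range is limited). The gripper opens to 85 mm and grips with 20 to 120 N. Pads are 22 mm wide; open, the fingers measure 114 mm over their backs; the gripper's body (76 mm by 85 mm) begins 54 mm behind the grasp point. The pads swing forward as they close: fully open they stand 13 mm farther back than shut.
Start: joints at [-1.26, 0.32, 1.565, -0, 1.257, -0.02], TCP at [0.187, -0.544, 0.239] pointing down, gripper open.
Joint ranges: [-3.11, 3.11], [-0.84, 2.01], [0.21, 2.61], [-1.34, 4.49], [0.05, 2.63], [-2.56, 2.56]. Speed limits (rad/s): [2.57, 2.57, 3.14, 3.14, 3.14, 3.14].

### API

Orientations are given as a 3x3 rotation matrix whose columns are the frame's x, y, z axes.
In Python, from bench import bot, optics, models gives the robot as it stands.
- The arm moves only by the tool move_arm, never from a script. Its argument "targets" is one flat list of numbers, 5 for each row, row after row: the opening in per cent of the stroke, from 0 (shut) to 100 (fully open), then the shift along the world's x, y, z in units of 40 mm (1.0 is 40 mm), then the turn about the world's z in degrees. A call has 1 to 12 rows; each row is the pose to reach, as a shift and turn from the pose commanded when the call began; what a row does not reach only later rows make up. A row lasts 1/12 s, in which the tool goes at most 41.7 mm and 7.16 degrees, less where a joint would pass 70% of its speed; a pose out of reach is approached as far as the arm can. A call with a gripper value outside its range is refused whole. The fingers move at their own pace and stop on an object; the grip force is fixed at half the most. Time passes only in rows, so rows that repeat a pose let the fingers close. It gives the time, the measured TCP pose, the force and the opening at its end, in the units of the state.
- bot.state(): the state, without advancing time (a new reading comes with each control period).
- optics.snapshot(name): name is "scene" or "side" or "wrist"; returns a dict with "image" (480x640x3 uint8, red, green, blue), "range_z" (480x640 float32, m along the optical axis (not along the pixel's ray), 0 where there is no reading), "fx", "fy", "cx", "cy" (pixels), "view" (4x4, takes a point from world to camera coordinates). Camera axes: x right, y down, z forward; pixel columns grow to the right and rows downward; lengths in m; the calibration is good to about 2 mm. The wrist camera is an equidistant fisheye: a pixel r from the principal point sees the ray r / f radians off the axis. A picture is of the moment at which its call begins.
- bot.finish_job(): hands the job in, once; it reports no verdict.
Trained networks look in the newest picture that a camera, given by its name, has taken for a name from the list of things; names that differ only in an ending like _2 or _b are one class to them, and where a whole thing is asked for, a point or a joint stands for the part that bears it (a point fixed in the world has none). Each returns a list of dicts, best first, with "p" (0 to 1); they miss things now and then, are a little off and sometimes report something else, mostly with a low value. They report only what shows in the picture. A call takes as long as a camera call.
- models.masks_of(camera, name): "mask" (480x640 bool, what is visible of it) and "bbox" ([left, top, width, height] in pixels, round what is visible of it).
The state is a dict: "time": time; "q": joint angles; "qvel": joint speeds; "joint_torque": joint torques, N m; "ee_pos": TCP position; "orientation": TCP orientation; "wrist_force": force on the tool from outside, world axes, zero at the start; "moment": the same for the moment, N m; "opening": finger opening in m.
Only numpy, scipy, OpenCV 4.12 (cv2) and the standard library are available. Lean on these libraries where they do the work, as an engineer would, in place of code of your own. Each camera call takes 0.05 s, during which the arm holds its last target. There are 200 camera calls.

### The job

Hang the red cutlery caddy on the wooden stand: lower it between the two posts so that each steel pin comes up through the hole in one of its ears, and set it all the way down, ears resting on the posts, before you let go. Leave the yellow caddy where it is.

Things in the scene. Friction and masses are not known exactly. Their poses are not given: they have to be found in the camera images.
- red_caddy_center (a point): Red metal cutlery caddy, loose, 0.2 to 0.4 kg, 176 mm long over its ears, 64 wide, 110 tall: bin 64 x 70, 55 deep, a flat ear at each end (5 thick, 48 wide, underside 50 above the bottom) with a 28 mm hole, centred 66 mm from the middle. Origin: its centre, 55 mm above its bottom. x across, y from ear to ear, z up; ends alike.
- red_caddy_grip (a point): Middle of the red caddy's pale wooden grip, the place to grasp it from above, 31 mm above the caddy's centre: 14 mm thick (x), 60 mm long (y), 48 mm tall, its top 110 mm above the caddy's bottom. Axes as the caddy's.
- yellow_caddy_center (a point): Yellow metal cutlery caddy of the same shape and size as the red one, to be left alone. This point: its centre, 55 mm above its bottom, same axes. (Beware: wall cabinets hang over the back of the worktop, beyond about x = 0.57 m, 0.46 m up; swing the arm past them close to the robot.)
- stand: Fixed wooden stand: base 84 x 184 mm, 16 high; two square 40 mm posts, flat tops 95 mm above the worktop, 92 mm gap between. From each top's middle rises a steel pin, 8 thick, 26 tall, pointed, at y = +66 and -66 mm. Origin: centre of its underside, on the worktop; x across, y along the line of the pins, z up. A caddy hung home has its bottom 45 mm above the worktop, its y along the stand's.

How it is judged:
On the way:
1. the red caddy is held with the pins through both ears, its ears less than 12 mm above the post tops (horizontal distance between red_caddy_center and stand below 0.018 m and angle between the y axis of red_caddy_center and the y axis of stand, either way round below 0.26 rad and z of red_caddy_center in the frame of stand below 0.112 m and contact force between red_caddy and the fingers above 0.5 N), for 0.05 s.
At the end, for the whole second after the job is handed in: The red caddy hangs at rest on the stand, released: level within 7 degrees, its ears on the post tops (height within 5 mm), its centre within 18 mm of the stand's centre, its length within 15 degrees of the line of the pins. The yellow caddy is within 40 mm of where it stood (horizontal distance between red_caddy_center and stand below 0.018 m and angle between the y axis of red_caddy_center and the y axis of stand, either way round below 0.26 rad and z of red_caddy_center in the frame of stand between 0.095 and 0.105 m and angle between red_caddy_center's own z axis and vertical below 0.12 rad and linear speed of red_caddy below 0.02 m/s); the robot touches nothing.
It fails at once if the yellow caddy is moved by more than 40 mm (distance of yellow_caddy_center from where it was at the start of the episode above 0.04 m).
It also fails if it takes over 35 s, if anything falls off the work surface, if the arm or the gripper's body presses on something with over 40 N, if the wrist force passes 120 N, or if a joint passes its speed limit or range.

## Working session

There is one attempt and no reset: what is moved stays moved. The work goes in short steps, Python scripts to look and compute and a tool call to move; the robot and the scene stay as the last step left them, time stands still between calls to the robot, and variables do not carry over. Pictures are saved under pics/ and viewed, about 8 in all and at most 12, crops included, and the job is handed in when it is done.

Besides the shell and the picture viewer there is one more tool, called after "Emit:" as name(argument=value, ...) on one line, values as JSON. move_arm: Moves the arm, as the interface text tells. Its arguments: {"type":"object","properties":{"targets":{"type":"array"}},"required":["targets"]}

```bash
mkdir -p pics
cat > h.py <<'E'
import numpy as np, cv2
from bench import bot, optics, models
def cloud(s, mask):
    v,u=np.nonzero(mask&(s["range_z"]>0)); z=s["range_z"][v,u]
    c=np.stack([(u-s["cx"])/s["fx"]*z,(v-s["cy"])/s["fy"]*z,z,np.ones_like(z)])
    return (np.linalg.inv(s["view"])@c)[:3].T
E
python3 - <<'E'
from h import *
ims=[]
for c in("scene","side"):
    s=optics.snapshot(c); im=s["image"].copy()
    for n,col in(("red_caddy_center",(255,0,255)),("yellow_caddy_center",(0,255,0)),("stand",(0,0,255))):
        for r in models.masks_of(c,n)[:3]:
            x,y,w,h=r["bbox"]; cv2.rectangle(im,(int(x),int(y)),(int(x+w),int(y+h)),col,1)
            P=cloud(s,r["mask"]); print(c,n,round(r["p"],2),r["bbox"],np.round(np.percentile(P,[2,50,98],axis=0),3).tolist() if len(P) else None)
    ims.append(im)
    print(c,np.round(np.linalg.inv(s["view"])[:3,3],2))
for i,n in zip(ims,("scene","side")): cv2.imwrite(f"pics/{n}0.png",i[:,:,::-1])
E
```

```text
scene red_caddy_center 0.74 [146.0, 284.4, 78.4, 72.8] [[0.37, 0.259, 0.003], [0.438, 0.298, 0.054], [0.536, 0.328, 0.11]]
scene yellow_caddy_center 0.91 [386.6, 194.9, 57.5, 60.7] [[0.415, -0.273, 0.004], [0.462, -0.235, 0.054], [0.551, -0.209, 0.11]]
scene stand 0.6 [312.7, 214.9, 89.4, 92.3] [[0.373, -0.141, 0.007], [0.417, -0.048, 0.033], [0.47, 0.032, 0.101]]
scene [-0.25  0.47  0.65]
side red_caddy_center 0.61 [232.7, 307.1, 109.2, 66.4] [[0.373, 0.231, -0.0], [0.451, 0.301, 0.054], [0.539, 0.329, 0.109]]
side yellow_caddy_center 0.77 [309.5, 191.5, 68.1, 44.1] [[0.386, -0.365, -0.0], [0.462, -0.237, 0.055], [0.552, -0.207, 0.11]]
side stand 0.81 [319.9, 207.3, 47.1, 81.6] [[0.375, -0.126, 0.006], [0.424, 0.007, 0.043], [0.479, 0.037, 0.106]]
side [0.26 0.92 0.57]
```

View pics/scene0.png

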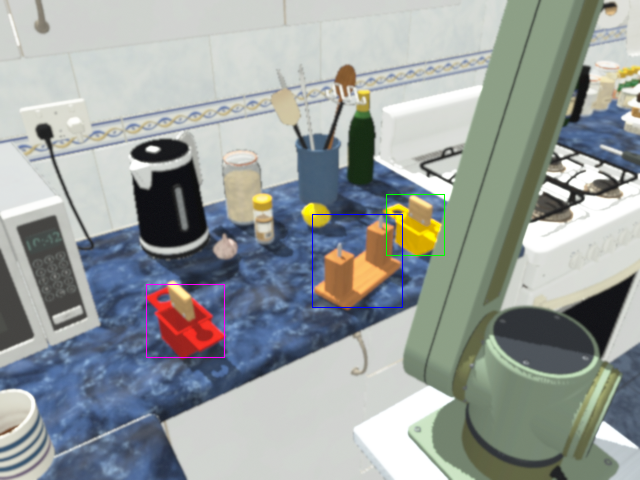

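View pics/side0.png

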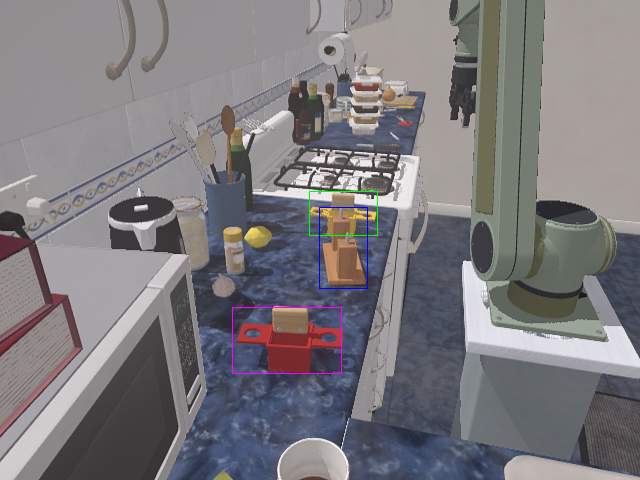

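The scene view shows the red caddy at about (185,320), ear to ear nearly along world x. The stand is at (357,262), with its pins roughly along y, and yellow is at (415,225) beyond it. The side view agrees: red (287,340), stand (343,250), yellow (343,215). Next I'll fit the poses from both views.

```bash
cat >> h.py <<'E'
def rect(P,lo,hi,lab):
    Q=P[(P[:,2]>lo)&(P[:,2]<hi)]
    if len(Q)<8: print(lab,"few",len(Q)); return
    (c,sz,a)=cv2.minAreaRect((Q[:,:2]*1000).astype(np.float32))
    if sz[0]<sz[1]: a+=90
    print(lab,len(Q),"c",np.round(c,1),"size",np.round(sorted(sz),1),"long-axis deg",round(a,1),"z med/98",np.round(np.percentile(Q[:,2],[50,98]),4))
E
python3 - <<'E'
from h import *
for c in("scene","side"):
    s=optics.snapshot(c)
    D=lambda n:cv2.erode(models.masks_of(c,n)[0]["mask"].astype(np.uint8),np.ones((1,1)))>0
    P=cloud(s,D("red_caddy_center")); P=P[abs(P[:,1]-.295)<.06]
    rect(P,.049,.059,c+" red ears"); rect(P,.07,.12,c+" red grip"); rect(P,.1075,.12,c+" red griptop")
    P=cloud(s,D("yellow_caddy_center"));rect(P,.07,.12,c+" yel grip")
    P=cloud(s,D("stand")); P=P[(abs(P[:,0]-.42)<.08)&(P[:,1]<.08)&(P[:,1]>-.17)]
    rect(P,.0905,.0985,c+" stand tops"); T=P[(P[:,2]>.02)&(P[:,2]<.12)]
    rect(P,.012,.019,c+" base")
    for k in(1,-1):
        Q=T[(T[:,1]+.05)*k>0]; rect(Q,.0925,.0985,c+f" post{k}"); rect(Q,.102,.13,c+f" pin{k}")
E
```

```text
scene red ears 1321 c [456.1 292.6] size [ 70.9 180.2] long-axis deg 9.3 z med/98 [0.055  0.0584]
scene red grip 567 c [454.6 293.1] size [14.5 61.6] long-axis deg 8.9 z med/98 [0.0979 0.111 ]
scene red griptop 172 c [454.7 292.7] size [13.5 59.6] long-axis deg 9.8 z med/98 [0.1094 0.1116]
scene yel grip 467 c [ 468.2 -240.4] size [18.1 61.7] long-axis deg 8.1 z med/98 [0.0937 0.1115]
scene stand tops 508 c [431.1 -57.8] size [ 41.1 174.7] long-axis deg 107.2 z med/98 [0.0952 0.0974]
scene base 1400 c [430.7 -55.9] size [ 85.7 184.4] long-axis deg 107.4 z med/98 [0.0162 0.0187]
scene post1 262 c [411.3   5.6] size [40.7 41.4] long-axis deg 108.3 z med/98 [0.0953 0.0975]
scene pin1 41 c [411.5   5.7] size [7.6 7.8] long-axis deg 144.4 z med/98 [0.1111 0.1189]
scene post-1 205 c [ 450.6 -120.4] size [40.1 43.1] long-axis deg 105.3 z med/98 [0.0952 0.0973]
scene pin-1 26 c [ 448.7 -119.7] size [5.  7.1] long-axis deg 68.8 z med/98 [0.1095 0.1165]
side red ears 1453 c [455.3 295.2] size [ 69.  176.7] long-axis deg 11.2 z med/98 [0.0546 0.0581]
side red grip 818 c [454.6 294.4] size [16.9 59.8] long-axis deg 7.8 z med/98 [0.0937 0.1104]
side red griptop 152 c [453.8 293.5] size [14.8 57.1] long-axis deg 7.5 z med/98 [0.1093 0.111 ]
side yel grip 351 c [ 461.1 -176.9] size [ 58.2 140.6] long-axis deg 94.8 z med/98 [0.0932 0.1115]
side stand tops 283 c [429.8 -55.4] size [ 39.2 172.2] long-axis deg 107.0 z med/98 [0.0945 0.0969]
side base 636 c [430.2 -55.2] size [ 82.5 186.4] long-axis deg 107.4 z med/98 [0.0156 0.0182]
side post1 146 c [411.5   6.4] size [37.8 42.7] long-axis deg 109.0 z med/98 [0.0946 0.0968]
side pin1 23 c [410.    8.7] size [4.8 8.9] long-axis deg 98.5 z med/98 [0.1114 0.1183]
side post-1 111 c [ 448.9 -118. ] size [39.6 40.5] long-axis deg 105.5 z med/98 [0.0947 0.0969]
side pin-1 25 c [ 449.4 -118.9] size [ 7.7 10.4] long-axis deg 99.2 z med/98 [0.1099 0.1179]
```

Run:
```python
from h import *
s=bot.state(); print({k:np.round(s[k],3).tolist() for k in("time","q","ee_pos","orientation","wrist_force","opening")})
```

```text
{'time': 0.8, 'q': [-1.26, 0.32, 1.564, 0.0, 1.257, -0.02], 'ee_pos': [0.187, -0.544, 0.239], 'orientation': [[0.325, -0.946, 0.0], [-0.946, -0.325, -0.0], [0.0, -0.0, -1.0]], 'wrist_force': [-0.351, 0.08, 0.145], 'opening': 0.086}
```

Emit:
move_arm(targets=[100, 0.25, 0.8, 0, -2, 100, 0.5, 1.7, 0, -4, 100, 0.8, 2.6, 0, -6, 100, 1.1, 3.5, 0, -8, 100, 1.4, 4.4, 0, -10, 100, 1.7, 5.3, 0, -10, 100, 2.0, 6.2, 0, -10, 100, 2.3, 7.1, 0, -10, 100, 2.6, 8.0, 0, -10, 100, 2.9, 8.9, 0, -10, 100, 3.2, 9.8, 0, -10, 100, 3.5, 10.7, 0, -10])

```text
time: 1.8
ee_pos: [0.3269, -0.1141, 0.2397]
orientation: [[0.155, -0.988, 0.001], [-0.988, -0.155, -0.001], [0.001, -0.001, -1.0]]
wrist_force: [1.6, -0.7, 0.6]
opening: 0.0855
```

Emit:
move_arm(targets=[100, 0.3, 0.9, 0, 0, 100, 0.6, 1.8, 0, 0, 100, 0.9, 2.7, 0, 0, 100, 1.2, 3.6, 0, 0, 100, 1.5, 4.5, 0, 0, 100, 1.8, 5.4, 0, 0, 100, 2.1, 6.3, 0, 0, 100, 2.4, 7.2, 0, 0, 100, 2.7, 8.1, 0, 0, 100, 2.9, 8.8, 0, 0, 100, 3.0, 9.2, 0, 0, 100, 3.0, 9.2, 0, 0])

```text
time: 2.8
ee_pos: [0.4474, 0.2548, 0.2389]
orientation: [[0.159, -0.987, 0.0], [-0.987, -0.159, 0.001], [-0.001, -0.0, -1.0]]
wrist_force: [0.0, -0.0, 0.2]
opening: 0.0852
```

Emit:
move_arm(targets=[100, 0.18, 0.95, 0, 0, 100, 0.18, 0.95, -0.5, 0, 100, 0.18, 0.95, -1.0, 0, 100, 0.18, 0.95, -1.5, 0, 100, 0.18, 0.95, -2.0, 0, 100, 0.18, 0.95, -2.0, 0])

```text
time: 3.3
ee_pos: [0.4514, 0.2872, 0.1559]
orientation: [[0.155, -0.988, -0.007], [-0.988, -0.155, -0.005], [0.004, 0.008, -1.0]]
wrist_force: [0.1, 0.4, -0.6]
opening: 0.0856
```

Run:
```python
from h import *
s=bot.state(); print(np.round(s["ee_pos"],4),np.round(s["wrist_force"],1))
a=optics.snapshot("wrist")["image"]; b=optics.snapshot("side")["image"]
cv2.imwrite("pics/w1.png",cv2.resize(np.hstack([a,b]),(800,300))[:,:,::-1])
```

```text
[0.4514 0.2872 0.1559] [ 0.1  0.4 -0.6]
```

View pics/w1.png

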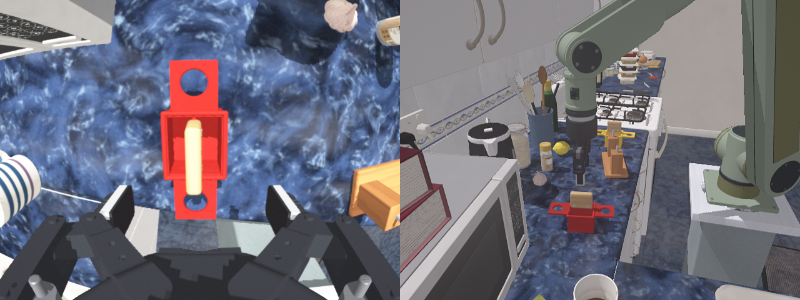

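Emit:
move_arm(targets=[100, 0.05, 0.1, 0, 0, 100, 0.05, 0.1, -0.4, 0, 100, 0.05, 0.1, -0.8, 0, 100, 0.05, 0.1, -1.0, 0, 100, 0.05, 0.1, -1.0, 0, 100, 0.05, 0.1, -1.0, 0])

```text
time: 3.9
ee_pos: [0.4565, 0.2944, 0.1201]
orientation: [[0.156, -0.988, 0.001], [-0.988, -0.156, 0.0], [-0.0, -0.001, -1.0]]
wrist_force: [-0.4, -0.1, 0.5]
opening: 0.0856
```

Emit:
move_arm(targets=[100, -0.04, -0.02, -0.4, 0, 100, -0.04, -0.02, -0.8, 0, 100, -0.04, -0.02, -1.1, 0, 100, -0.04, -0.02, -1.1, 0, 60, -0.04, -0.02, -1.1, 0, 40, -0.04, -0.02, -1.1, 0, 0, -0.04, -0.02, -1.1, 0, 0, -0.04, -0.02, -1.1, 0, 0, -0.04, -0.02, -1.1, 0, 0, -0.04, -0.02, -1.1, 0, 0, -0.04, -0.02, -1.1, 0, 0, -0.04, -0.02, -1.1, 0])

```text
time: 4.9
ee_pos: [0.4546, 0.2935, 0.0758]
orientation: [[0.156, -0.988, 0.001], [-0.988, -0.156, 0.0], [-0.0, -0.001, -1.0]]
wrist_force: [0.6, -0.9, 2.6]
opening: 0.0134
```

Emit:
move_arm(targets=[0, 0, 0, 0, 0, 0, 0, 0, 0.2, 0, 0, 0, 0, 0.6, 0, 0, 0, 0, 1.2, 0, 0, 0, 0, 1.9, 0, 0, 0, 0, 2.6, 0, 0, 0, 0, 3.0, 0, 0, 0, 0, 3.0, 0])

```text
time: 5.57
ee_pos: [0.456, 0.2944, 0.1991]
orientation: [[0.156, -0.988, 0.006], [-0.988, -0.156, 0.004], [-0.003, -0.007, -1.0]]
wrist_force: [1.0, 0.1, -3.3]
opening: 0.0132
```

Emit:
move_arm(targets=[0, 0, -0.2, 0.4, 4, 0, 0, -0.7, 0.8, 11, 0, -0.1, -1.4, 1.1, 18, 0, -0.1, -2.2, 1.1, 25, 0, -0.2, -3.0, 1.1, 32, 0, -0.2, -3.8, 1.1, 39, 0, -0.3, -4.6, 1.1, 46, 0, -0.3, -5.4, 1.1, 53, 0, -0.4, -6.2, 1.1, 60, 0, -0.5, -7.0, 1.1, 67, 0, -0.55, -7.7, 1.1, 74, 0, -0.6, -8.2, 1.1, 81])

```text
time: 6.57
ee_pos: [0.4288, -0.0366, 0.2377]
orientation: [[1.0, -0.028, -0.003], [-0.028, -1.0, -0.0], [-0.003, 0.0, -1.0]]
wrist_force: [-0.1, 0.4, -3.1]
opening: 0.0132
```

Emit:
move_arm(targets=[0, 0, -0.3, 0, 7, 0, 0, -0.5, 0, 14, 0, 0, -0.5, 0, 17, 0, 0, -0.5, 0, 17, 0, 0, -0.5, 0, 17])

```text
time: 6.98
ee_pos: [0.4296, -0.0545, 0.2381]
orientation: [[0.966, 0.259, -0.003], [0.259, -0.966, 0.001], [-0.002, -0.001, -1.0]]
wrist_force: [-0.2, -0.3, -2.7]
opening: 0.0135
```

Run:
```python
from h import *
s=bot.state(); o=s["orientation"]; print(np.round(s["ee_pos"],4),np.round(s["wrist_force"],1),s["opening"],"yaw",np.degrees(np.arctan2(o[1][0],o[0][0])),s["time"])
ims=[]
for c in("scene","side"):
    S=optics.snapshot(c); ims.append(S["image"]); 
    for r in models.masks_of(c,"red_caddy_center")[:1]:
        P=cloud(S,r["mask"]); P=P[(abs(P[:,0]-.43)<.12)&(abs(P[:,1]+.056)<.12)&(P[:,2]>.1)]
        print(c,r["p"],np.round(np.percentile(P,[1,50,99],axis=0),3).tolist())
        for lo,hi in((.205,.230),(.212,.224)): rect(P,lo,hi,c)
a=optics.snapshot("wrist")["image"]
cv2.imwrite("pics/w2.png",cv2.resize(np.hstack([a]+[ims[0][100:340,220:540].repeat(2,0).repeat(2,1)]),(800,300))[:,:,::-1])
```

```text
[ 0.4296 -0.0545  0.2381] [-0.2 -0.3 -2.7] 0.013454523065549178 yaw 15.001938928142684 6.9833
side 0.78 [[0.388, -0.112, 0.164], [0.422, -0.023, 0.215], [0.466, 0.036, 0.273]]
side 583 c [427.5 -50.4] size [ 68. 179.] long-axis deg 105.2 z med/98 [0.2174 0.2263]
side 487 c [427.5 -50.4] size [ 68. 179.] long-axis deg 105.2 z med/98 [0.2175 0.2209]
```

View pics/w2.png

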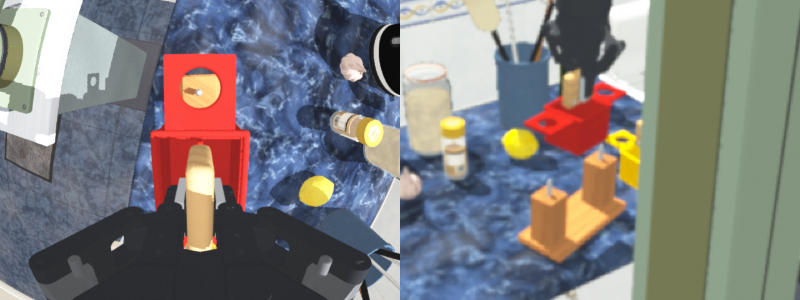

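Emit:
move_arm(targets=[0, 0.05, -0.08, 0, 2, 0, 0.05, -0.08, 0, 2, 0, 0.05, -0.08, -0.4, 2, 0, 0.05, -0.08, -0.9, 2, 0, 0.05, -0.08, -1.3, 2, 0, 0.05, -0.08, -1.7, 2, 0, 0.05, -0.08, -1.9, 2, 0, 0.05, -0.08, -2.0, 2, 0, 0.05, -0.08, -2.0, 2, 0, 0.05, -0.08, -2.0, 2])

```text
time: 8.07
ee_pos: [0.4329, -0.0578, 0.1599]
orientation: [[0.956, 0.294, 0.001], [0.294, -0.956, -0.0], [0.001, 0.0, -1.0]]
wrist_force: [0.4, 0.1, -2.8]
opening: 0.0131
```

Run:
```python
from h import *
s=bot.state(); o=s["orientation"]; print(np.round(s["ee_pos"],4),np.round(s["wrist_force"],1),s["opening"],"yaw",np.degrees(np.arctan2(o[1][0],o[0][0])),s["time"])
S=optics.snapshot("side"); b=S["image"]
m=models.masks_of("side","red_caddy_center")
if m:
    P=cloud(S,m[0]["mask"]); P=P[(abs(P[:,0]-.43)<.12)&(abs(P[:,1]+.056)<.12)]; rect(P,.12,.143,"side")
g=optics.snapshot("scene")["image"]
a=optics.snapshot("wrist")["image"]
f=lambda i:cv2.resize(i,(400,300))
cv2.imwrite("pics/w3.png",np.vstack([np.hstack([f(a),f(a[60:240,200:440])]),np.hstack([f(b[160:310,260:460]),f(g[160:310,260:460])])])[:,:,::-1])
```

```text
[ 0.4329 -0.0578  0.1599] [ 0.4  0.1 -2.8] 0.013085651913206478 yaw 17.098578389925255 8.0667
side 584 c [428.9 -50. ] size [ 66.3 172.2] long-axis deg 105.6 z med/98 [0.1381 0.1419]
```

View pics/w3.png

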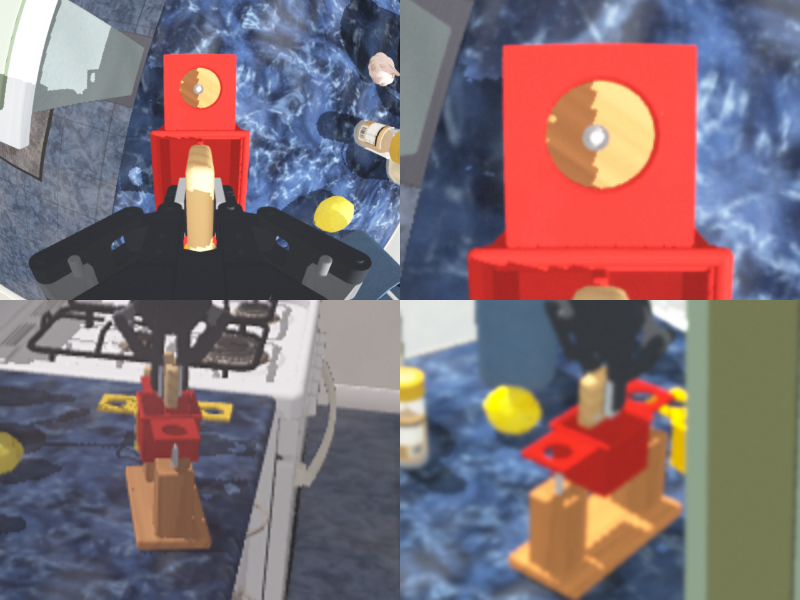

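The pin shows at (597,137) in the wrist crop, about 1 mm from the hole centre at (601,133), so I'm lowering.

Emit:
move_arm(targets=[0, -0.03, 0.02, -0.2, 0, 0, -0.03, 0.02, -0.4, 0, 0, -0.03, 0.02, -0.55, 0, 0, -0.03, 0.02, -0.7, 0, 0, -0.03, 0.02, -0.8, 0, 0, -0.03, 0.02, -0.88, 0, 0, -0.03, 0.02, -0.92, 0, 0, -0.03, 0.02, -0.95, 0, 0, -0.03, 0.02, -0.97, 0, 0, -0.03, 0.02, -0.97, 0, 0, -0.03, 0.02, -0.97, 0])

```text
time: 9.18
ee_pos: [0.4313, -0.0571, 0.1208]
orientation: [[0.956, 0.294, 0.001], [0.294, -0.956, -0.0], [0.001, 0.0, -1.0]]
wrist_force: [-0.8, 0.3, 0.5]
opening: 0.0132
```

Emit:
move_arm(targets=[0, 0, 0, -0.02, 0, 0, 0, 0, -0.03, 0, 0, 0, 0, -0.03, 0])

```text
time: 9.43
ee_pos: [0.4314, -0.057, 0.1207]
orientation: [[0.956, 0.294, 0.001], [0.294, -0.956, -0.0], [0.001, 0.0, -1.0]]
wrist_force: [-2.8, 0.8, 9.2]
opening: 0.0132
```

Run:
```python
from h import *
s=bot.state(); print(np.round(s["ee_pos"],4),np.round(s["wrist_force"],1))
S=optics.snapshot("side"); P=cloud(S,models.masks_of("side","red_caddy_center")[0]["mask"]); P=P[(abs(P[:,0]-.43)<.12)&(abs(P[:,1]+.056)<.12)]; rect(P,.085,.108,"side ears")
```

```text
[ 0.4314 -0.057   0.1207] [-2.8  0.8  9.2]
side ears 568 c [429.  -54.1] size [ 68.4 182. ] long-axis deg 107.0 z med/98 [0.0994 0.1031]
```

Emit:
move_arm(targets=[20, 0, 0, 0.03, 0, 40, 0, 0, 0.03, 0, 60, 0, 0, 0.03, 0, 60, 0, 0, 0.03, 0, 60, 0, 0, 0.03, 0, 60, 0, 0, 0.3, 0, 60, 0, 0, 0.8, 0, 60, 0, 0, 1.5, 0, 60, 0, 0, 2.3, 0, 60, 0, 0, 3.0, 0, 60, 0, 0, 3.0, 0, 60, 0, 0, 3.0, 0])

```text
time: 10.53
ee_pos: [0.4319, -0.0572, 0.2406]
orientation: [[0.956, 0.294, 0.004], [0.294, -0.956, -0.001], [0.003, 0.002, -1.0]]
wrist_force: [-0.2, 0.4, -0.5]
opening: 0.0512
```

Run:
```python
from h import *
s=bot.state(); print(np.round(s["ee_pos"],4),np.round(s["wrist_force"],1),s["opening"],s["time"])
f=lambda i:cv2.resize(i,(400,300)); I=[]
for c in("side","scene"):
    S=optics.snapshot(c); I.append(f(S["image"][160:310,260:460]))
    for n,(x,y) in(("red_caddy_center",(.43,-.056)),("yellow_caddy_center",(.468,-.24))):
        m=models.masks_of(c,n)
        if not m: print(c,n,"none"); continue
        P=cloud(S,m[0]["mask"]); P=P[(abs(P[:,0]-x)<.12)&(abs(P[:,1]-y)<.1)]; z=.045 if n[0]=="r" else 0
        rect(P,z+.049,z+.059,c+n[:4]+"ears"); rect(P,z+.107,z+.12,c+n[:4]+"griptop")
a=optics.snapshot("wrist")["image"]
cv2.imwrite("pics/w4.png",np.vstack([np.hstack(I),np.hstack([f(a),f(a)])])[:,:,::-1])
```

```text
[ 0.4319 -0.0572  0.2406] [-0.2  0.4 -0.5] 0.051222785040685975 10.5333
sidered_ears 486 c [428.9 -52.6] size [ 67.2 181. ] long-axis deg 107.1 z med/98 [0.0998 0.1028]
sidered_griptop 54 c [429.4 -52.3] size [11.9 54.6] long-axis deg 108.5 z med/98 [0.1545 0.1557]
sideyellears 368 c [ 467.8 -241.9] size [ 73.2 178.1] long-axis deg 3.2 z med/98 [0.0548 0.0581]
sideyellgriptop 43 c [ 466.4 -240. ] size [13.  53.3] long-axis deg 179.2 z med/98 [0.109  0.1113]
scenered_ears 920 c [429.1 -55.9] size [ 69.3 181.2] long-axis deg 105.2 z med/98 [0.1002 0.1036]
scenered_griptop 115 c [428.6 -54.2] size [12.4 56.1] long-axis deg 108.1 z med/98 [0.1548 0.1569]
sceneyellears 255 c [ 511.2 -225.3] size [ 47.4 110.9] long-axis deg 149.8 z med/98 [0.0553 0.0584]
sceneyellgriptop few 1
```

View pics/w4.png

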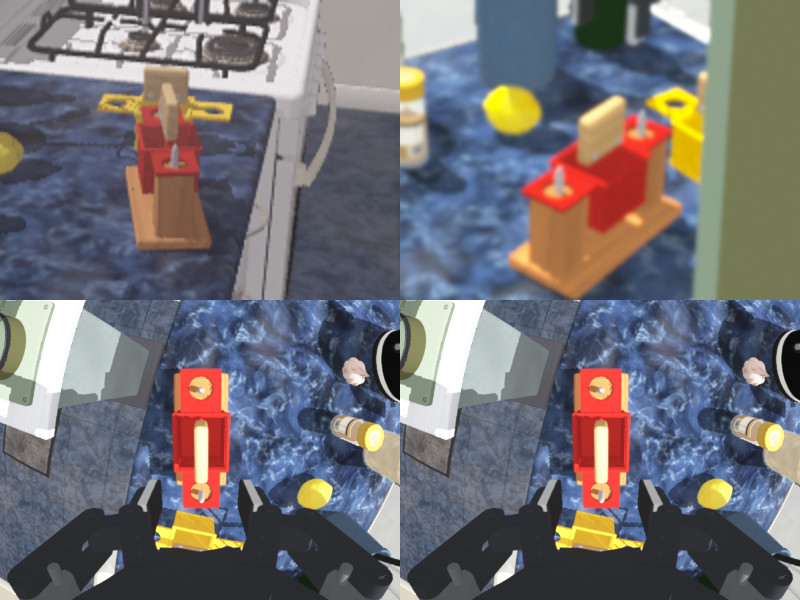

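Both pins stand up through the ears at (560,183) and (641,122) in the scene crop. The ears are on the posts, and the yellow caddy hasn't moved.

```bash
python3 -c "
from bench import bot
print(bot.finish_job())"
```

```text
the job is handed in; nothing more can be done
None
```

The red caddy is hanging on the stand and released, and I handed the job in at about 11 s of the 35 s allowed. I grasped it by the grip, turned it 100°, lowered it over both pins until the wrist force showed contact with the posts, then let go and raised the gripper clear.

**Last checks:**
- **Height:** the ear tops measure 0.100 m in both views, which is the value for fully home.
- **Position:** the centre measures about (0.429, -0.055) m, against (0.4305, -0.0565) for the stand, so it is within about 4 mm.
- **Alignment:** the long axis measures 105–108.5°, against 107° for the stand.
- **Pins:** both show through the ears in the scene and wrist views.
- **Yellow caddy:** it is where it stood, within about 2 mm in the side view.

**Checks that failed or disagreed:**
- **Scene view of yellow:** the arm partly hid the yellow caddy, so the scene camera's last fit of it was unusable. I relied on the side view instead.
- **Side view of red:** it put the red caddy's centre up to 8 mm further along y than the gripper position implied. I put this down to the far ear being hidden, because the wrist view showed the pin about 1 mm from the hole's centre before lowering.

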